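# Walk the cast billet round and seat it on the welding fence

## Task

Using only pushes with the fingers, walk the heavy cast billet round on its spot, one corner and then another so that its middle stays within about 3 cm of where it lay, until its bright machined face (the long side under the blue stripe) looks squarely at the aluminium fence, while it still stands clear of the fence. Then push it up until that face lies flush against the fence, with its middle at the yellow mark to within 2 cm. Do not lift or tip the billet, and leave everything else on the table where it is.

Things in the scene. Friction and masses are not known exactly. Their poses are not given: they have to be found in the camera images.
- billet: The work: loose dark-grey cast block, 92 (x) by 120 (y) by 40 (z) mm, 0.7 to 1 kg, flat on the table, sliding with friction. Origin: centre of its underside. Its +x side (120 mm long) is the bright machined face; a 16 mm wide blue stripe runs along the top edge on that side. The other sides are rough grey. Too wide to grip.
- face_mid (a point): Middle of the billet's bright face, at (46, 0, 20) mm in the billet's frame; the face looks along the billet's +x.
- face_left (a point): Point on the bright face near its +y end, at (46, 55, 20) mm in the billet's frame.
- face_right (a point): Point on the bright face near its -y end, at (46, -55, 20) mm in the billet's frame.
- fence: Fixed aluminium angle bar beyond the billet: wall 280 mm long (its y), 30 high, 6 thick, with a foot flange to 56 mm behind. Origin: on the table, middle of the foot of the working face, which is its plane x = 0 and looks along its -x, to the billet. Yellow mark 14 mm wide at its y = 0. The billet is home when turned the same way as the fence, its origin 46 mm in front of this one.
- hammer: Bystander: hammer with an orange handle, 280 mm long, lying on the table to the left (+y). Leave alone.
- tube: Bystander: loose piece of square steel tube, 200 by 60 by 60 mm, lying to the right (-y), length along its x. Leave alone.
- bushing: Bystander: steel bushing standing on end, 44 mm outside diameter, 45 mm high, beyond one end of the fence. Leave alone.
- bracket: Bystander: red angle bracket, 50 by 50 by 50 mm, beyond the other end of the fence. Leave alone.
- spray_can: Bystander: green can, 66 mm diameter, 190 mm high, standing on the left. Leave alone.
- brush: Bystander: brush with a wooden handle, 240 mm long, lying behind the fence. Leave alone.
Mind the look-alikes: they are no part of the job. Of the things that look like the billet, take the one that is farthest to the robot's right at the start.

How it is judged:
By the outcome, as a careful person would: the job done as asked, in the order asked, and still so for the second after the job is handed in, with the robot touching nothing.
It also fails if it takes over 72 s, if anything falls off the work surface, if the arm or the gripper's body presses on something with over 40 N, if the wrist force passes 120 N, or if a joint passes its speed limit or range.

## Robot

A 6-joint arm with a two-finger parallel gripper is mounted at the origin on the work surface. World frame = base frame: x ahead of the robot, y to its left, z up, the work surface at z = 0. Lengths are in m, angles in degrees, forces in N, time in s.
With the tool pointing down it reaches from about 0.35 to 0.85 m from the base axis. Payload 8.1 kg.
Tool frame: the origin (TCP) lies at the very end of the fingers, on their centre line; the grasp point (between the pads) lies 19 mm behind it; z points along the fingers, y is the direction in which the jaws open and shut (so a half turn about z gives the same grasp; the last joint's range is limited). The gripper opens to 93 mm and grips with 3 to 60 N. Pads are 15 mm wide; open, the fingers measure 128 mm over their backs; the gripper's body (75 mm by 188 mm) begins 65 mm behind the grasp point.
Start: joints at [-4.893, 7.471, 85.268, -0, 87.261, -4.893], TCP at [0.6, 0, 0.219] pointing down, gripper open.
Joint ranges: [-169.43, 169.43], [-51.17, 129.36], [1.28, 143.12], [-76.62, 256.62], [0, 156.53], [-152.29, 152.29]. Speed limits (degrees/s): [136.94, 136.94, 159.86, 180, 180, 180].

## Interface

Orientations are given as a 3x3 rotation matrix whose columns are the frame's x, y, z axes.
In Python, from workcell import manip gives the robot as it stands.
- The arm moves only by the shell command python3 -m crank 'ROWS' [FORCE]. ROWS is JSON, a list of rows, each a list of 7 numbers: the shift along the tool's x, y, z in m, then the turn, a rotation vector about the tool's x, y, z in rad, then the finger opening in m, from 0 to 0.093. A call has 1 to 5 rows; each row shifts and turns the commanded pose from where the row before left it, along the tool's axes as they then stand; what a row does not reach is not made up. A row lasts 1/12 s, in which the tool goes at most 41.7 mm and 7.16 degrees, less where a joint would pass 70% of its speed; a pose out of reach is approached as far as the arm can. A call with a gripper value outside its range is refused whole. The fingers move at their own pace and stop on an object; FORCE is the grip in N (left out, the last holds). Time passes only in rows, so rows that do not move let the fingers close. It gives the time, the measured TCP pose, the force and the opening at its end, in the units of the state.
- manip.state(): the state, without advancing time (a new reading comes with each control period).
- manip.capture(name): name is "scene" or "side" or "wrist"; returns (picture, depth): 384x512x3 uint8, blue, green, red; 384x512 float32, m along the optical axis (not along the pixel's ray), 0 where there is no reading.
- manip.calibration(name): a dict with "K" (3x3 intrinsics, pixels), "cam_to_world" (4x4, takes a point from camera to world coordinates). Camera axes: x right, y down, z forward; pixel columns grow to the right and rows downward; lengths in m; the calibration is good to about 2 mm. A picture is of the moment at which its call begins: read the wrist's pose just before it. calibration takes no time and is no camera call; for the wrist camera it gives the pose at the moment of the call.
- manip.hand_in(): hands the job in, once; it reports no verdict.
The state is a dict: "clock": time; "joints": joint angles; "qvel": joint speeds; "tau": joint torques, N m; "eef_pos": TCP position; "tool_rot": TCP orientation; "wrist_force": force on the tool from outside, world axes, zero at the start; "wrist_torque": the same for the moment, N m; "finger_gap": opening from 0.0 (shut) to 1.0 (fully open).
Only numpy, scipy, OpenCV 4.12 (cv2) and the standard library are available. Lean on these libraries where they do the work, as an engineer would, in place of code of your own. Each camera call takes 0.05 s, during which the arm holds its last target.

## Working session

There is one attempt and no reset: what is moved stays moved. The work goes in short steps, Python scripts to look and compute and a shell command to move; the robot and the scene stay as the last step left them, time stands still between calls to the robot, and variables do not carry over. Pictures are saved under pics/ and viewed, and the job is handed in when it is done.

```bash
ls; mkdir -p pics; python3 - <<'E'
from workcell import manip
import cv2
print(manip.state())
for n in ("scene","side","wrist"):
    p,d=manip.capture(n); cv2.imwrite(f"pics/{n}0.png",p)
    c=manip.calibration(n); print(n,c)
E
```

```text
pics
{'clock': 0.0, 'joints': array([-4.89130735e+00,  7.51578538e+00,  8.53298285e+01,  1.55281992e-03,
        8.72596706e+01, -4.89201708e+00]), 'qvel': array([-0.05688004,  0.00586095, -0.03653067,  0.00358705,  0.04778053,
       -0.04933511]), 'tau': array([-1.61290725e-03, -5.59853125e+01, -4.91755986e+01,  7.67333270e-02,
        3.59135563e-02, -2.97389461e-04]), 'eef_pos': array([5.99435390e-01, 9.92647211e-05, 2.17575109e-01]), 'tool_rot': array([[-1.08985486e-05,  9.99998328e-01, -1.82855976e-03],
       [ 9.99999983e-01,  1.12343881e-05,  1.83653188e-04],
       [ 1.83673424e-04, -1.82855772e-03, -9.99998311e-01]]), 'wrist_force': array([ 0.11751153,  0.26190676, -0.31628621]), 'wrist_torque': array([ 0.05438569, -0.0309586 , -0.01415563]), 'finger_gap': 0.9967044745925019}
scene {'K': array([[400.15600902,   0.        , 251.43743075],
       [  0.        , 400.15600902, 182.98427484],
       [  0.        ,   0.        ,   1.        ]]), 'cam_to_world': array([[-0.19250228,  0.60187588, -0.77504084,  1.50896602],
       [ 0.98121419,  0.10782988, -0.1599732 ,  0.22470254
[... 379 characters left out ...]
0.31522128, -0.64959282,  0.69185599, -0.83075753],
       [-0.01282163, -0.72604127, -0.68753159,  0.91277268],
       [ 0.        ,  0.        ,  0.        ,  1.        ]])}
wrist {'K': array([[335.27567737,   0.        , 253.52097029],
       [  0.        , 335.27567737, 190.80044588],
       [  0.        ,   0.        ,   1.        ]]), 'cam_to_world': array([[ 9.99997277e-01, -2.70195438e-04, -2.31814547e-03,
         6.00628869e-01],
       [-8.81405700e-04, -9.63439710e-01, -2.67923774e-01,
         7.44845372e-02],
       [-2.16100162e-03,  2.67925088e-01, -9.63437324e-01,
         3.83634620e-01],
       [ 0.00000000e+00,  0.00000000e+00,  0.00000000e+00,
         1.00000000e+00]])}
```

View pics/scene0.png

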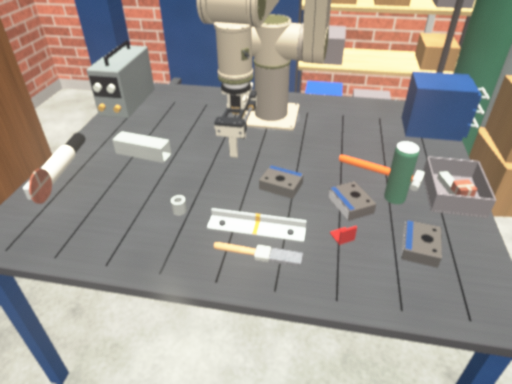

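View pics/side0.png

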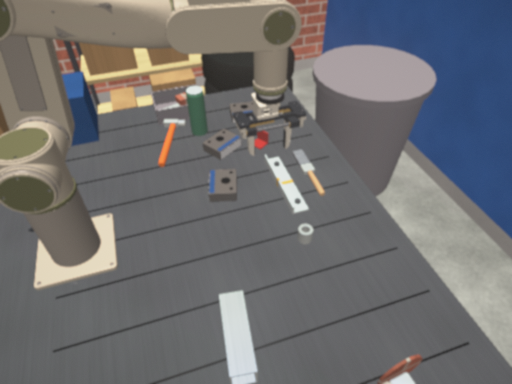

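View pics/wrist0.png

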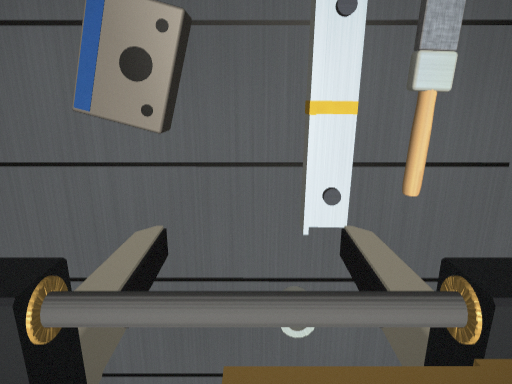

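Look-alikes of the billet in the scene picture are blocks at (281,180), (352,199) and (423,243). The robot's right (-y) is image left, so the target is the one at (281,180). Its blue stripe looks towards the robot, so it needs roughly a half turn. I'll move the wrist camera over it for a close view.

```bash
python3 -m crank '[[0.035,0.0,-0.03,0,0,0,0],[0.035,0,-0.03,0,0,0,0],[0,0,-0.03,0,0,0,0],[0,0,0,0,0,0,0]]' 10; python3 - <<'E'
from workcell import manip
import cv2
print(manip.calibration("wrist")["cam_to_world"])
p,d=manip.capture("wrist"); cv2.imwrite("pics/wrist1.png",p)
p,d=manip.capture("scene"); cv2.imwrite("pics/crop1.png",cv2.resize(p[140:280,180:470],None,fx=2.7,fy=2.7,interpolation=cv2.INTER_CUBIC))
E
```

```text
clock: 0.48
eef_pos: [0.602, 0.0651, 0.3101]
tool_rot: [[-0.003, 1.0, 0.009], [1.0, 0.003, 0.0], [0.0, 0.009, -1.0]]
wrist_force: [1.5, 0.3, 1.5]
finger_gap: 0.765
[[ 9.99962393e-01 -6.73331250e-04  8.64629621e-03  6.01140936e-01]
 [ 1.66538208e-03 -9.63517820e-01 -2.67639004e-01  1.39443113e-01]
 [ 8.51107018e-03  2.67643339e-01 -9.63480464e-01  4.75850592e-01]
 [ 0.00000000e+00  0.00000000e+00  0.00000000e+00  1.00000000e+00]]
```

View pics/wrist1.png

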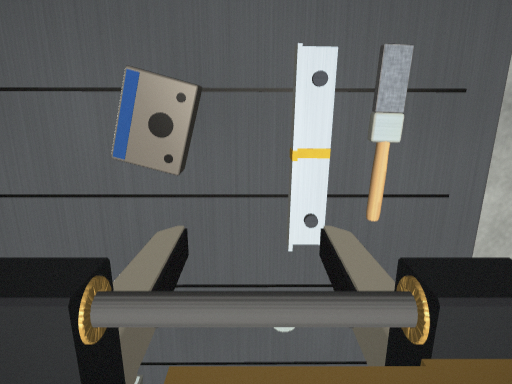

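View pics/crop1.png

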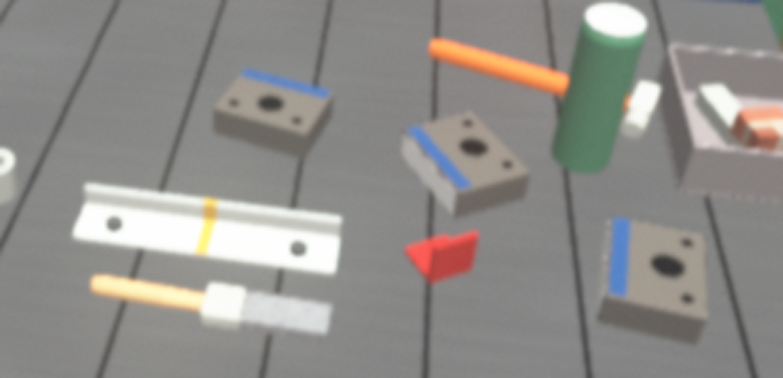

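```bash
cat > h.py <<'E'
from workcell import manip
import cv2, numpy as np
def world(uv,z,c):
    uv=np.atleast_2d(np.asarray(uv,float)); K=c["K"];T=c["cam_to_world"]
    r=np.c_[(uv[:,0]-K[0,2])/K[0,0],(uv[:,1]-K[1,2])/K[1,1],np.ones(len(uv))]@T[:3,:3].T
    s=(z-T[2,3])/r[:,2]
    return T[:3,3]+r*s[:,None]
def proj(P,c):
    P=np.atleast_2d(np.asarray(P,float));T=c["cam_to_world"];q=(P-T[:3,3])@T[:3,:3]
    q=q@c["K"].T; return q[:,:2]/q[:,2:]
def billet(p,c,near):
    """stripe -> pose; near = rough (x,y) of the middle"""
    hsv=cv2.cvtColor(p,cv2.COLOR_BGR2HSV)
    m=cv2.inRange(hsv,(105,120,50),(125,255,255))
    n,l,st,ce=cv2.connectedComponentsWithStats(m)
    best=None
    for i in range(1,n):
        if st[i,4]<60: continue
        w=world(ce[i],.04,c)[0,:2]; dd=np.hypot(*(w-near))
        if dd<.075 and (best is None or st[i,4]>st[best,4]): best=i
    if best is None: return None
    v,u=np.nonzero(l==best); W=world(np.c_[u,v],.04,c)[:,:2]
    (cx,cy),(a,b),_=r=cv2.minAreaRect((W*1000).astype(np.float32)); bx=cv2.boxPoints(r)
    e0,e1=bx[1]-bx[0],bx[2]-bx[1]
    L=e0 if np.hypot(*e0)>np.hypot(*e1) else e1
    L=L/np.hypot(*L); nrm=np.array([L[1],-L[0]])
    s=np.array([cx,cy]); 
    f=nrm if (s-np.array(near)*1000)@nrm>0 else -nrm
    ctr=s-38*f
    return ctr,np.degrees(np.arctan2(f[1],f[0])),max(a,b),min(a,b)
def draw(p,c,ctr,yaw,s=(46,60)):
    t=np.radians(yaw);R=np.array([[np.cos(t),-np.sin(t)],[np.sin(t),np.cos(t)]])
    q=np.array([[s[0],s[1]],[s[0],-s[1]],[-s[0],-s[1]],[-s[0],s[1]]])@R.T+ctr
    P=np.c_[q,np.full(4,40)]/1000
    u=proj(P,c); im=cv2.polylines(p.copy(),[np.round(u*16).astype(np.int32)],True,(0,255,0),1,cv2.LINE_AA,4)
    return im,q
E
python3 - <<'E'
from h import *
c=manip.calibration("wrist"); p,d=manip.capture("wrist")
b=billet(p,c,(.5,.15)); print(b)
im,q=draw(p,c,b[0],b[1]); print(q)
cv2.imwrite("pics/c2.png",cv2.resize(im[30:260,90:350],None,fx=3,fy=2.6*1,interpolation=cv2.INTER_CUBIC))
print(world([[126,67],[201,88],[180,174],[112,157]],.04,c)*1000)
print(manip.state()['eef_pos'])
E
```

```text
(array([479.15621567, 107.81511211]), np.float32(164.877), 111.00251007080078, 15.79634952545166)
[[419.09576154  61.8940714 ]
 [450.4028163  177.73822814]
 [539.2166698  153.73615283]
 [507.90961504  37.89199609]]
[[448.15859824 173.5476271   40.        ]
 [537.63501622 149.30439259  40.        ]
 [505.52422454  41.29223154  40.        ]
 [418.8673617   63.87558014  40.        ]]
[0.60004637 0.06322112 0.3026122 ]
```

View pics/c2.png

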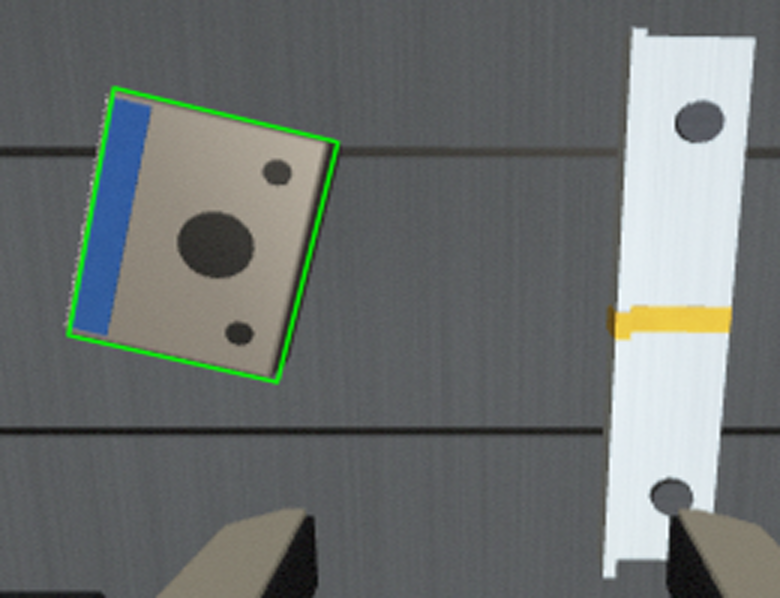

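```bash
python3 - <<'E'
from h import *
c=manip.calibration("wrist"); p,d=manip.capture("wrist")
cv2.imwrite("pics/f1.png",cv2.resize(p[35:260,275:345],(350*1,1125))[:600]); 
cv2.imwrite("pics/f2.png",cv2.resize(p[35:260,275:345],(350*1,1125))[525:])
b=billet(p,c,(.479,.107)); print(b,manip.state()['eef_pos'])
for z in (0,.03): print(world([[301,41.5],[291,252],[294.3,153.8]],z,c)*1000)
E
```

```text
(array([479.09618759, 107.56904602]), np.float32(164.93144), 110.87579345703125, 15.792532920837402) [0.59956572 0.06298768 0.30150764]
[[661.85141285 207.21897078   0.        ]
 [657.64420283 -89.78006974   0.        ]
 [657.86410128  61.30899206   0.        ]]
[[657.9438345  202.7672801   30.        ]
 [654.0060801  -75.21011401  30.        ]
 [654.21189489  66.20227441  30.        ]]
```

View pics/f1.png

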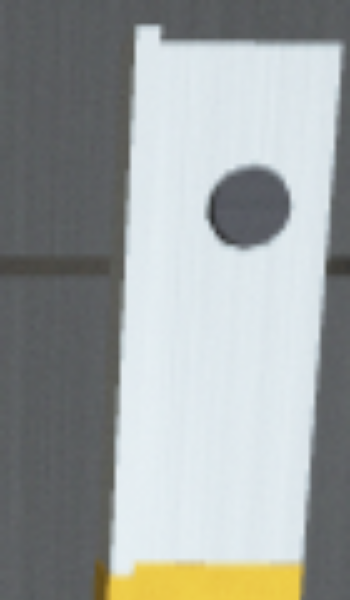

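View pics/f2.png

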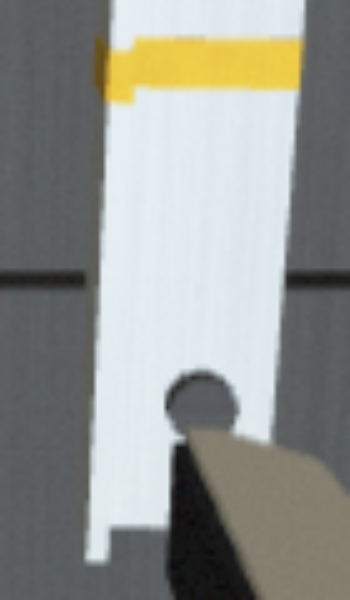

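```bash
python3 - <<'E'
from h import *
c=manip.calibration("wrist")
W=world([[302,40],[292,252.6],[296.4,155.3]],.03,c)*1000;print(W)
d=W[0]-W[1];print(np.hypot(*d[:2]),np.degrees(np.arctan2(d[0],d[1])),(W[0]+W[1])/2)
s=manip.calibration("side");p,_=manip.capture("side");cv2.imwrite("pics/s3.png",cv2.resize(p[130:240,190:350],None,fx=4.5,fy=4.5,interpolation=cv2.INTER_CUBIC))
b=billet(p,s,(.479,.107)); print(b)
E
```

```text
[[657.97178489 203.97344565  30.        ]
 [654.23561438 -75.82195898  30.        ]
 [655.87239848  64.14198728  30.        ]]
279.8203484815318 0.7650378691255401 [656.10369964  64.07574333  30.        ]
(array([476.15808105, 110.85103607]), np.float32(166.14343), 99.94649505615234, 9.8399658203125)
```

View pics/s3.png

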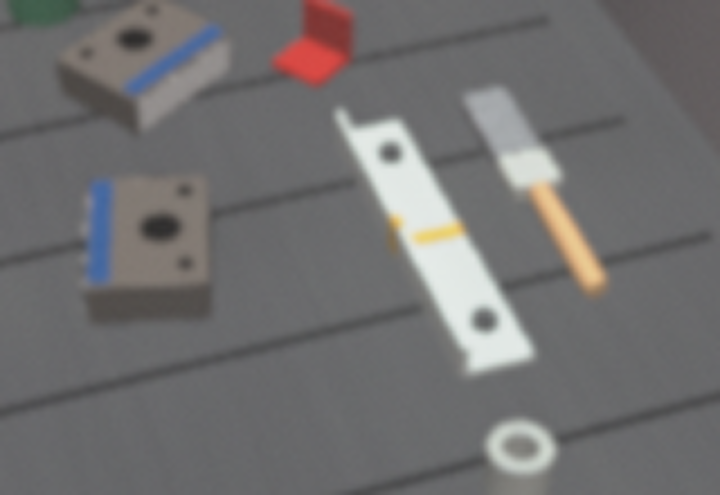

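```bash
cat > sim.py <<'E'
import numpy as np
H=np.array([[17.5,7.5],[-17.5,7.5],[17.5,-7.5],[-17.5,-7.5]])
def R(t): return np.array([[np.cos(t),-np.sin(t)],[np.sin(t),np.cos(t)]])
def push(ctr,yaw,tcp,d,L,c=40.,step=.25):
    """straight push of stick; returns list of poses"""
    ctr=np.array(ctr,float);t=np.radians(yaw);tcp=np.array(tcp,float);d=np.array(d)/np.hypot(*d);out=[]
    for k in range(int(L/step)):
        tcp=tcp+d*step
        q=(tcp+H-ctr)@R(t)   # body coords of corners
        for _ in range(3):
            q=(tcp+H-ctr)@R(t)
            pen=np.stack([46-q[:,0],q[:,0]+46,60-q[:,1],q[:,1]+60],1)
            m=pen.min(1); i=m.argmax()
            if m[i]<=0: break
            f=pen[i].argmin(); n=np.array([[1,0],[-1,0],[0,1],[0,-1]])[f]  # outward
            F=-n; l=q[i,0]*F[1]-q[i,1]*F[0]
            # normal disp needed m[i]
            w=m[i]*l/(c*c+l*l); v=m[i]*c*c/(c*c+l*l)
            ctr=ctr+R(t)@F*v; t=t+w
        out.append((ctr.copy(),np.degrees(t),tcp.copy(),q[i] if m[i]>-1 else None))
    return out
def plan(ctr,yaw,face,dth,lev=50,gap=8,c=40.):
    """face +1/-1 (body x). clockwise push by dth deg. straight along mid normal"""
    tm=np.radians(yaw-dth/2); d=-face*R(tm)[:,0]
    t=np.radians(yaw); P=np.array(ctr)+R(t)@np.array([face*46,-face*lev])
    n=face*R(t)[:,0]
    s=np.array([-np.sign(n[0])*17.5,-np.sign(n[1])*7.5])
    tcp0=P-s-d*gap
    o=push(ctr,yaw,tcp0,d,160,c)
    for k,x in enumerate(o):
        if x[1]<=yaw-dth: break
    mx=max(np.hypot(*(y[0]-ctr)) for y in o[:k+1])
    return tcp0,x[2],(k+1)*.25,x[0],x[1],x[3]
E
python3 - <<'E'
from h import *; from sim import *
sc=manip.calibration("scene");print(world([398,198],0,sc)*1000)
for f0 in(1,-1):
  c0=ctr=np.array([478.,107.]);yaw=164.9;f=f0;print("first",f0)
  for dth in (20,40,40,40,25.7):
    r=plan(ctr,yaw,f,dth); print(f,np.round(r[0]),np.round(r[1]),r[2],np.round(r[3]),np.round(r[4]),np.hypot(*(r[3]-c0)),r[5]); ctr,yaw=r[3],r[4];f=-f
E
```

```text
[[472.82318412 480.86203106   0.        ]]
first 1
1 [422. 178.] [455. 163.] 36.25 [490. 101.] 145.0 13.670288416106327 [ 46.         -33.90492051]
-1 [521.  20.] [481.  77.] 70.5 [470. 134.] 105.0 28.456539141824823 [-46.          18.85859669]
1 [490. 207.] [475.  48.] 160.0 [471.  -6.] 90.0 113.058850622077 [ 45.99999974 -21.76182682]
-1 [436. -67.] [490.  83.] 160.0 [478. 137.] 90.0 29.996193763577168 [-46.           4.80800513]
1 [512. 198.] [477.  42.] 160.0 [454. -11.] 81.0 120.39931402624049 [46.          1.56461175]
first -1
-1 [534.  36.] [501.  51.] 36.25 [466. 113.] 145.0 13.670288416107482 [-46.          33.90492051]
1 [435. 194.] [475. 137.] 70.5 [486.  80.] 105.0 28.456539141825566 [ 46.         -18.85859669]
-1 [466.   7.] [481. 166.] 160.0 [485. 220.] 90.0 113.05885062207615 [-45.99999974  21.76182682]
1 [520. 281.] [466. 131.] 160.0 [478.  77.] 90.0 29.996193763580866 [46.         -4.80800513]
-1 [444.  16.] [479. 172.] 160.0 [502. 225.] 81.0 120.39931402622918 [-46.          -1.56461175]
```

```bash
python3 - <<'E'
s=open('sim.py').read()
s=s.replace("lev=50,gap=8,c=40.):","lev=48,gap=8,c=40.,tilt=28):")
s=s.replace("d=-face*R(tm)[:,0]","d=R(np.radians(tilt))@(-face*R(tm)[:,0])")
open('sim.py','w').write(s)
E
cat > seq.py <<'E'
from sim import *
for dths in ((20,40,40,40,25.7),(15,30,30,30,30,30.7)):
 for c in (35,45):
  for f0 in(1,-1):
   c0=ctr=np.array([478.,107.]);yaw=164.9;f=f0;print("first",f0,c)
   for dth in dths:
    r=plan(ctr,yaw,f,dth,c=c); print(f,np.round(r[0]),np.round(r[1]),r[2],np.round(r[3]),np.round(r[4]),np.hypot(*(r[3]-c0)).round(1),r[5].round()); ctr,yaw=r[3],r[4];f=-f
E
python3 seq.py
```

```text
first 1 35
1 [421. 172.] [458. 174.] 37.0 [486. 103.] 145.0 9.3 [ 46. -46.]
-1 [521.  26.] [462.  56.] 66.25 [475. 120.] 105.0 12.9 [-46.  44.]
1 [489. 191.] [524. 109.] 89.5 [468.  68.] 65.0 39.9 [ 46. -21.]
-1 [385.  32.] [405.  95.] 66.25 [482.  82.] 25.0 25.0 [-46.  44.]
1 [568.  70.] [533.  42.] 45.25 [470.  80.] -1.0 28.3 [ 46. -30.]
first -1 35
-1 [535.  42.] [498.  40.] 37.0 [470. 111.] 145.0 9.3 [-46.  46.]
1 [435. 188.] [494. 158.] 66.25 [481.  94.] 105.0 12.9 [ 46. -44.]
-1 [467.  23.] [432. 105.] 89.5 [488. 146.] 65.0 39.9 [-46.  21.]
1 [571. 182.] [551. 119.] 66.25 [474. 132.] 25.0 25.0 [ 46. -44.]
-1 [388. 144.] [423. 172.] 45.25 [486. 134.] -1.0 28.3 [-46.  30.]
first 1 45
1 [421. 172.] [465. 175.] 44.0 [492. 101.] 145.0 14.9 [ 46. -49.]
-1 [526.  24.] [453.  61.] 81.75 [474. 126.] 105.0 19.6 [-46.  51.]
1 [488. 198.] [530.  98.] 108.5 [466.  61.] 65.0 47.4 [ 46. -30.]
-1 [383.  25.] [407. 103.] 81.75 [488.  83.] 25.0 25.7 [-46.  51.]
1 [573.  71.] [531.  37.] 54.5 [469.  79.] -1.0 29.3 [ 46. -34.]
first -1 45
-1 [535.  42.] [491.  39.] 44.0 [464. 113.] 145.0 14.9 [-46
[... 1195 characters left out ...]
19.] 120.0 13.2 [-46.  50.]
1 [468. 196.] [511. 150.] 62.75 [478.  96.] 90.0 10.6 [ 46. -15.]
-1 [414.  35.] [400.  96.] 62.5 [484. 118.] 60.0 12.9 [-46.  50.]
1 [569. 149.] [550.  89.] 62.5 [468. 102.] 30.0 11.1 [ 46. -50.]
-1 [381. 109.] [428. 151.] 63.75 [491. 108.] -1.0 12.8 [-46.  35.]
first -1 45
-1 [535.  42.] [501.  39.] 35.0 [468. 111.] 150.0 11.1 [-46.  49.]
1 [427. 186.] [487. 167.] 62.5 [484.  95.] 120.0 13.2 [ 46. -50.]
-1 [488.  18.] [445.  64.] 62.75 [478. 118.] 90.0 10.6 [-46.  15.]
1 [542. 179.] [556. 118.] 62.5 [472.  96.] 60.0 12.9 [ 46. -50.]
-1 [387.  65.] [406. 125.] 62.5 [488. 112.] 30.0 11.1 [-46.  50.]
1 [575. 105.] [528.  63.] 63.75 [465. 106.] -1.0 12.8 [ 46. -35.]
```

```bash
python3 -m crank '[[0.0136,-0.0223,0.0275,0,0,0,0],[0.0136,-0.0223,0.0275,0,0,0,0],[0.0136,-0.0223,0.0275,0,0,0,0],[0.0136,-0.0223,0.0275,0,0,0,0],[0.0136,-0.0223,0.0275,0,0,0,0]]' 20; python3 -m crank '[[0.0136,-0.0223,0.0275,0,0,0,0],[0.0136,-0.0223,0.0275,0,0,0,0],[0.0136,-0.0223,0.0275,0,0,0,0],[0,0,0,0,0,0,0],[0,0,0,0,0,0,0]]'
python3 - <<'E'
from h import *
print(manip.state()['eef_pos'],manip.state()['tool_rot'].round(4))
c=manip.calibration("wrist");p,_=manip.capture("wrist");print(billet(p,c,(.479,.107)))
cv2.imwrite("pics/w4.png",p)
p,_=manip.capture("side");cv2.imwrite("pics/s4.png",p)
E
```

```text
clock: 1.15
eef_pos: [0.4862, 0.131, 0.1623]
tool_rot: [[0.001, 1.0, -0.003], [1.0, -0.001, -0.0], [-0.0, -0.003, -1.0]]
wrist_force: [0.1, 0.3, -0.2]
finger_gap: 0.191
clock: 1.57
eef_pos: [0.4179, 0.1714, 0.0795]
tool_rot: [[-0.001, 1.0, -0.007], [1.0, 0.001, -0.002], [-0.002, -0.007, -1.0]]
wrist_force: [0.5, 0.3, -0.1]
finger_gap: 0.005
[0.41789404 0.17138225 0.07945922] [[-0.0012  1.     -0.0065]
 [ 1.      0.0012 -0.002 ]
 [-0.002  -0.0066 -1.    ]]
(array([489.75351715, 146.14107513]), np.float32(164.73364), 31.339702606201172, 15.727556228637695)
```

View pics/w4.png

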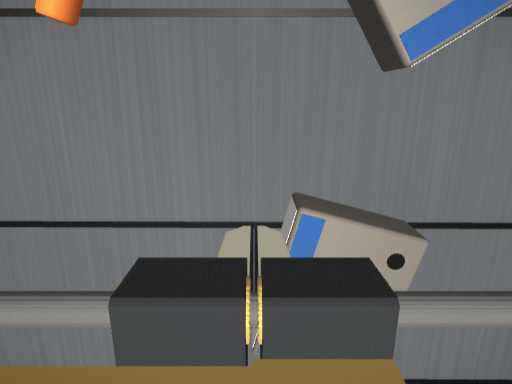

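View pics/s4.png

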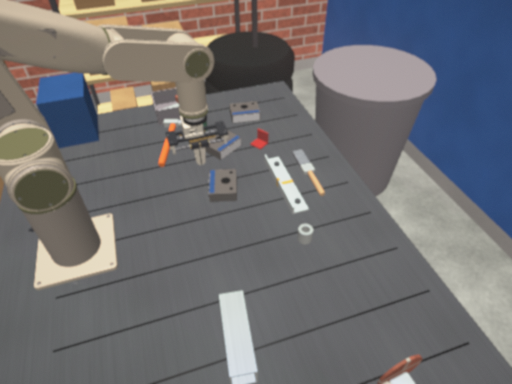

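```bash
python3 -m crank '[[0,0,0.034,0,0,0,0],[0,0.002,0.033,0,0,0,0],[0,0,0,0,0,0,0]]'; python3 -m crank '[[0.001,0.008,0,0,0,0,0],[0.001,0.008,0,0,0,0,0],[0.001,0.008,0,0,0,0,0],[0,0.008,0,0,0,0,0],[0,0,0,0,0,0,0]]'
python3 - <<'E'
from h import *
p,_=manip.capture("side");c=manip.calibration("side");b=billet(p,c,(.485,.105));print(b);im,_=draw(p,c,b[0],b[1]);cv2.imwrite("pics/s5.png",cv2.resize(im[110:240,160:310],None,fx=4,fy=4))
E
```

```text
clock: 1.92
eef_pos: [0.4215, 0.1706, 0.0118]
tool_rot: [[0.001, 1.0, -0.006], [1.0, -0.001, -0.002], [-0.002, -0.006, -1.0]]
wrist_force: [-1.1, -0.9, -1.0]
finger_gap: 0.013
clock: 2.33
eef_pos: [0.4591, 0.1755, 0.018]
tool_rot: [[0.0, 1.0, 0.004], [1.0, -0.0, 0.001], [0.001, 0.004, -1.0]]
wrist_force: [-0.5, -0.5, 0.2]
finger_gap: 0.001
NoneTraceback (most recent call last):
  File "<stdin>", line 2, in <module>
TypeError: 'NoneType' object is not subscriptable
```

```bash

python3 - <<'E'
from h import *
s=manip.state();print(s['eef_pos'],s['tool_rot'][:,2])
p,_=manip.capture("side");cv2.imwrite("pics/s5.png",cv2.resize(p[110:240,160:310],None,fx=4,fy=4))
p,_=manip.capture("wrist");cv2.imwrite("pics/w5.png",p);print(billet(p,manip.calibration("wrist"),(.485,.105)))
E
```

```text
[0.45824132 0.17532837 0.01762397] [ 3.63974458e-03  5.67421236e-04 -9.99993215e-01]
(array([495.27074814, 126.43712342]), np.float32(179.73683), 20.025388717651367, 4.61211633682251)
```

View pics/s5.png

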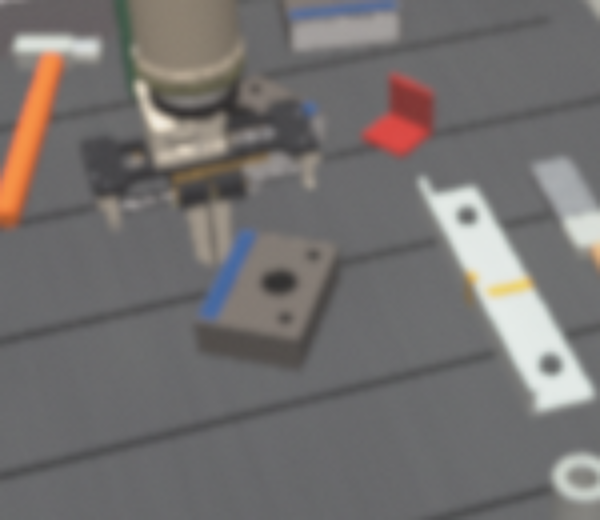

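View pics/w5.png

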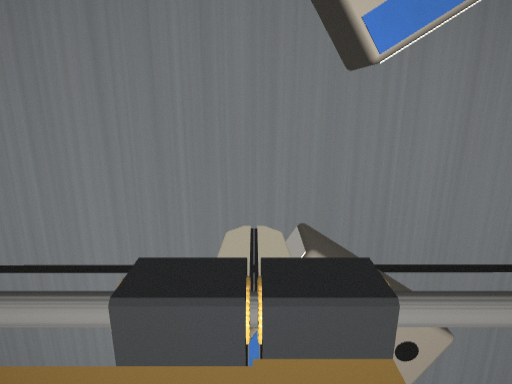

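```bash
cat >> h.py <<'E'
from scipy.optimize import minimize
def stripe_px(x,c):
    t=np.radians(x[2]);R=np.array([[np.cos(t),-np.sin(t)],[np.sin(t),np.cos(t)]])
    q=np.array([[45.5,56],[45.5,-56],[30,-56],[30,56]])@R.T+x[:2]
    return proj(np.c_[q,np.full(4,40)]/1000,c)
def fit(names,x0,save=None):
    data=[];ims=[]
    for n in names:
        p,_=manip.capture(n);c=manip.calibration(n);f=p.astype(float)
        B=np.clip(f[:,:,0]-f[:,:,1]*.5-f[:,:,2]*.5-15,0,None)
        u,v=proj([[x0[0]/1000,x0[1]/1000,.04]],c)[0]
        h=55;a,b=int(max(0,u-h)),int(max(0,v-h)); data.append((n,p,c,B[b:b+2*h,a:a+2*h],a,b))
    def cost(x,ds):
        s=0
        for n,p,c,B,a,b in ds:
            q=(stripe_px(x,c)-[a,b]+.5)*4-.5
            m=np.zeros((B.shape[0]*4,B.shape[1]*4),np.uint8)
            cv2.fillConvexPoly(m,np.round(q*16).astype(np.int32),255,cv2.LINE_8,4)
            m=cv2.GaussianBlur(cv2.resize(m,(B.shape[1],B.shape[0]),interpolation=cv2.INTER_AREA).astype(float),(0,0),1.1)
            k=max((m*B).sum()/((m*m).sum()+1e-9),0); s+=((B-k*m)**2).sum()/(B**2).sum()
        return s/len(ds)
    best={}
    for key,ds in [(d[0],[d]) for d in data]+([("both",data)] if len(data)>1 else []):
        r=None
        for da in (-12,0,12):
          for dl in (0,):
            s=minimize(cost,np.array(x0)+[0,0,da],args=(ds,),method="Nelder-Mead",options=dict(initial_simplex=np.array(x0)+np.array([[0,0,da],[8,0,da],[0,8,da],[0,0,da+8]]),xatol=.05,fatol=1e-5))
            if r is None or s.fun<r.fun: r=s
        best[key]=r.x; print(key,r.x.round(1),round(r.fun,3))
    if save:
        for n,p,c,B,a,b in data:
            im,_=draw(p,c,r.x[:2],r.x[2]); im=im[b-20:b+130,max(0,a-20):a+130]
            ims.append(cv2.resize(im,(400,400)) )
        cv2.imwrite(save,np.hstack(ims))
    return best
E
python3 - <<'E'
from h import *
fit(["scene","side"],[486,104,145],"pics/f6.png")
E
```

```text
scene [492.2 105.1 146. ] 0.095
side [490.4 107.8 146.7] 0.117
both [491.8 107.1 146.4] 0.128
```

View pics/f6.png

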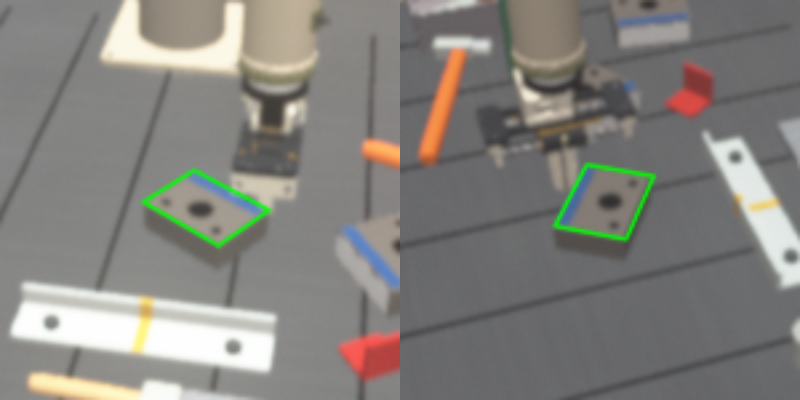

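```bash
cat > p.py <<'E'
import sys; from sim import *
x,y,a,f,d=map(float,sys.argv[1:6]); kw=dict(c=44.)
for s in sys.argv[6:]: k,v=s.split('='); kw[k]=float(v)
r=plan(np.array([x,y]),a,int(f),d,**kw)
print("tcp0",r[0].round(1),"end",r[1].round(1),"delta",(r[1]-r[0]).round(1),"pose",r[3].round(1),r[4].round(1),"dist",np.hypot(*(r[3]-[478,107])).round(1),"contact",r[5].round())
E
for t in 20 28; do for d in 28 34; do python3 p.py 491.8 107 146.4 -1 $d tilt=$t; done;done
```

```text
tcp0 [528.1  30.4] end [479.8  55.6] delta [-48.3  25.2] pose [477.1 123.3] 118.3 dist 16.3 contact [-46.  42.]
tcp0 [527.9  30. ] end [472.   63.1] delta [-55.9  33.1] pose [474.5 128.5] 112.3 dist 21.8 contact [-46.  40.]
tcp0 [528.6  31.4] end [474.2  50.8] delta [-54.4  19.4] pose [478.1 122. ] 118.3 dist 15.0 contact [-46.  49.]
tcp0 [528.4  31. ] end [465.   57.4] delta [-63.5  26.4] pose [475.9 126.3] 112.3 dist 19.4 contact [-46.  50.]
```

```bash
python3 -m crank '[[0,-0.012,0,0,0,0,0],[0,-0.002,-0.03,0,0,0,0],[0,0,-0.03,0,0,0,0],[-0.0288,0.017,0,0,0,0,0],[-0.0288,0.017,0,0,0,0,0]]'; python3 -m crank '[[-0.0288,0.017,0,0,0,0,0],[-0.0288,0.017,0,0,0,0,0],[-0.0288,0.017,0,0,0,0,0],[0,0,0,0,0,0,0],[0,0,0,0,0,0,0]]'
```

```text
clock: 3.0
eef_pos: [0.4774, 0.1183, 0.0788]
tool_rot: [[-0.004, 1.0, 0.005], [1.0, 0.004, 0.001], [0.001, 0.005, -1.0]]
wrist_force: [0.3, -0.1, -0.8]
finger_gap: 0.009
clock: 3.42
eef_pos: [0.527, 0.0297, 0.076]
tool_rot: [[0.003, 1.0, 0.0], [1.0, -0.003, -0.0], [-0.0, 0.0, -1.0]]
wrist_force: [0.3, 0.4, 1.0]
finger_gap: 0.005
```

```bash
python3 -m crank '[[0.001,0.001,0.032,0,0,0,0],[0,0,0.031,0,0,0,0],[0,0,0,0,0,0,0]]'; python3 -m crank '[[0.0027,-0.0078,0,0,0,0,0],[0.0027,-0.0078,0,0,0,0,0],[0.0027,-0.0078,0,0,0,0,0],[0.0027,-0.0078,0,0,0,0,0],[0.0027,-0.0078,0,0,0,0,0]]';python3 -m crank '[[0.0027,-0.0078,0,0,0,0,0],[0.0027,-0.0078,0,0,0,0,0],[0,0,0,0,0,0,0]]'
python3 - <<'E'
from h import *
fit(["scene","side"],[478,122,118],"pics/f7.png")
E
```

```text
clock: 3.67
eef_pos: [0.522, 0.0333, 0.007]
tool_rot: [[-0.001, 1.0, -0.01], [1.0, 0.001, 0.001], [0.001, -0.01, -1.0]]
wrist_force: [-2.5, -0.1, -1.8]
finger_gap: 0.004
clock: 4.08
eef_pos: [0.4892, 0.0459, 0.0146]
tool_rot: [[-0.0, 1.0, 0.003], [1.0, 0.0, -0.0], [-0.0, 0.003, -1.0]]
wrist_force: [2.8, -3.2, 1.8]
finger_gap: 0.006
clock: 4.33
eef_pos: [0.4726, 0.0515, 0.0139]
tool_rot: [[-0.0, 1.0, 0.002], [1.0, 0.0, 0.0], [0.0, 0.002, -1.0]]
wrist_force: [0.2, -0.9, 1.1]
finger_gap: 0.005
scene [472.1 119.9 119.8] 0.307
side [472.7 131.  125.5] 1.0
both [472.1 119.9 119.8] 0.654
```

View pics/f7.png

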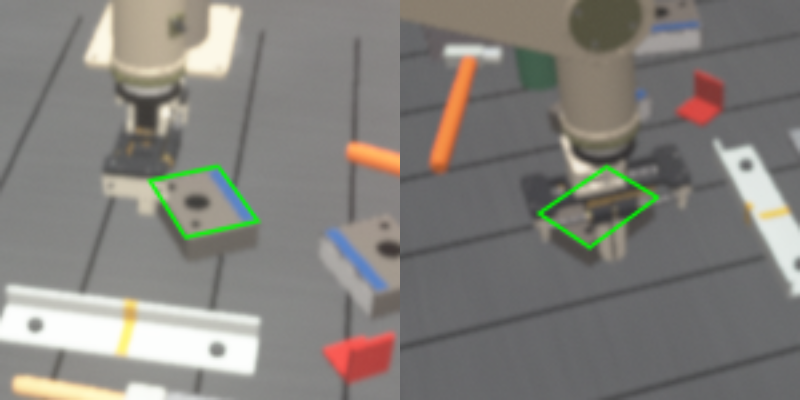

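```bash
python3 - <<'E'
from h import *
c=manip.calibration("scene");print(world([[331,192],[358,183],[375,208],[350,218],[340,157]],.03,c).round(3))
E
for t in 20 28; do for d in 25 30; do python3 p.py 472 120 119.8 1 $d tilt=$t; done;done;for t in 20 28; do for d in 25 30; do python3 p.py 472 120 119.8 1 $d tilt=$t lev=52; done;done
```

```text
[[0.518 0.271 0.03 ]
 [0.457 0.354 0.03 ]
 [0.57  0.401 0.03 ]
 [0.627 0.329 0.03 ]
 [0.317 0.295 0.03 ]]
tcp0 [468.4 197.6] end [498.4 158.3] delta [ 30.  -39.4] pose [477.7 101.5] 94.7 dist 5.5 contact [ 46. -42.]
tcp0 [468.7 197.8] end [502.3 149.6] delta [ 33.5 -48.2] pose [477.9  96.1] 89.8 dist 10.9 contact [46. -7.]
tcp0 [467.6 196.9] end [504.7 160.1] delta [ 37.1 -36.8] pose [477.4 102.8] 94.7 dist 4.3 contact [ 46. -49.]
tcp0 [467.9 197.1] end [509.6 152. ] delta [ 41.8 -45.1] pose [477.6  98.6] 89.8 dist 8.4 contact [ 46. -14.]
tcp0 [471.9 199.6] end [501.9 160.2] delta [ 30.  -39.4] pose [477.2 103.1] 94.7 dist 4.0 contact [ 46. -46.]
tcp0 [472.2 199.8] end [505.4 152. ] delta [ 33.2 -47.8] pose [477.4  98.5] 89.8 dist 8.5 contact [ 46. -10.]
tcp0 [471.1 198.9] end [508.4 162. ] delta [ 37.3 -36.9] pose [476.9 104.2] 94.8 dist 3.0 contact [ 46. -53.]
tcp0 [471.3 199.1] end [513.3 153.8] delta [ 42.  -45.3] pose [477.2 100.4] 89.8 dist 6.7 contact [ 46. -18.]
```

```bash
python3 -m crank '[[-0.006,0.010,0,0,0,0,0],[0,0,-0.031,0,0,0,0],[0,0,-0.031,0,0,0,0],[0.0385,-0.0025,0,0,0,0,0],[0.0385,-0.0025,0,0,0,0,0]]'; python3 -m crank '[[0.0385,-0.0025,0,0,0,0,0],[0.0385,-0.0025,0,0,0,0,0],[0,0,0,0,0,0,0],[0,0,0,0,0,0,0]]'
python3 - <<'E'
from h import *
fit(["scene","side"],[472,120,120],"pics/f8.png")
E
```

```text
clock: 4.85
eef_pos: [0.4799, 0.1219, 0.0772]
tool_rot: [[0.005, 1.0, 0.004], [1.0, -0.005, 0.001], [0.001, 0.004, -1.0]]
wrist_force: [0.8, -0.3, -0.5]
finger_gap: 0.005
clock: 5.18
eef_pos: [0.4719, 0.2009, 0.0743]
tool_rot: [[-0.004, 1.0, -0.002], [1.0, 0.004, 0.0], [0.0, -0.002, -1.0]]
wrist_force: [0.3, 0.3, -0.6]
finger_gap: 0.006
scene [472.1 119.9 119.9] 0.306
side [470.9 122.6 119.7] 0.39
both [470.4 120.3 120.2] 0.362
```

View pics/f8.png

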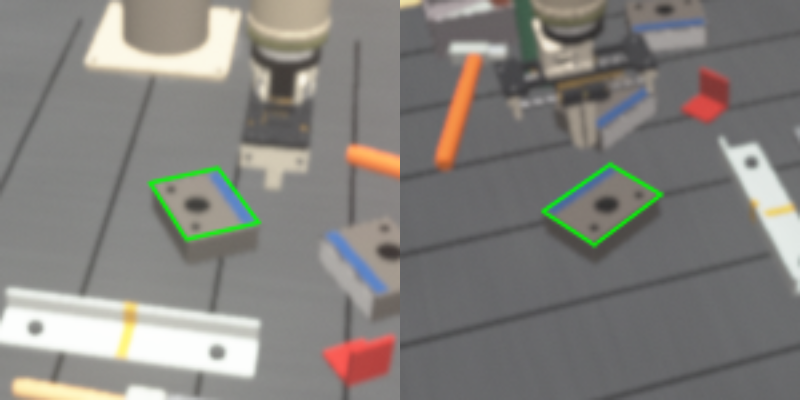

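```bash
python3 -m crank '[[0,0,0.031,0,0,0,0],[0,0,0.03,0,0,0,0],[0,0,0,0,0,0,0]]'; python3 -m crank '[[-0.0066,0.005,0,0,0,0,0],[-0.0066,0.005,0,0,0,0,0],[-0.0066,0.005,0,0,0,0,0],[-0.0066,0.005,0,0,0,0,0],[-0.0066,0.005,0,0,0,0,0]]';python3 -m crank '[[-0.0066,0.005,0,0,0,0,0],[0,0,0,0,0,0,0],[0.012,0,0,0,0,0,0],[0,0,-0.031,0,0,0,0],[0,0,-0.031,0,0,0,0]]'
python3 - <<'E'
from h import *
fit(["scene","side"],[477,103,94],"pics/f9.png")
print(manip.state()['eef_pos'])
E
```

```text
clock: 5.53
eef_pos: [0.4686, 0.1961, 0.0081]
tool_rot: [[0.002, 1.0, -0.009], [1.0, -0.002, -0.003], [-0.003, -0.009, -1.0]]
wrist_force: [-1.2, -0.2, -1.2]
finger_gap: 0.004
clock: 5.95
eef_pos: [0.5001, 0.1656, 0.0157]
tool_rot: [[0.001, 1.0, 0.003], [1.0, -0.001, 0.001], [0.001, 0.003, -1.0]]
wrist_force: [-1.2, 5.6, 4.2]
finger_gap: 0.004
clock: 6.37
eef_pos: [0.5005, 0.1715, 0.0743]
tool_rot: [[-0.0, 1.0, -0.006], [1.0, 0.0, -0.002], [-0.002, -0.006, -1.0]]
wrist_force: [1.0, 0.4, 0.3]
finger_gap: 0.007
scene [482.   99.   93.7] 0.109
side [479.5 101.   94. ] 0.098
both [480.3  99.9  93.8] 0.118
[0.50678826 0.17295804 0.08168447]
```

View pics/f9.png

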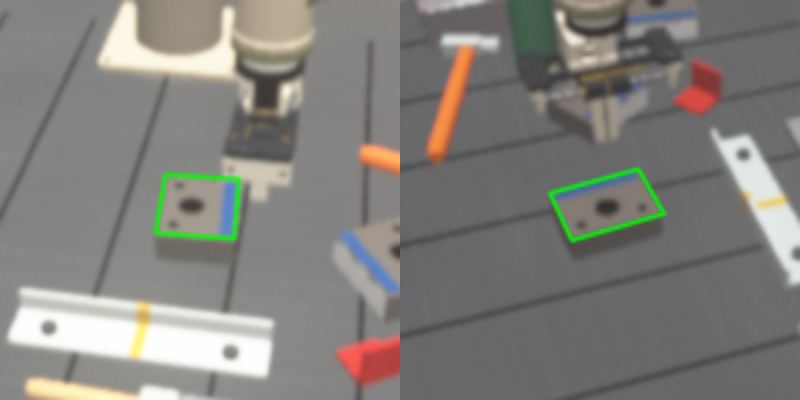

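```bash
for t in 22 28; do for d in 28 33; do python3 p.py 480.3 100 93.8 -1 $d tilt=$t lev=46; done;done
```

```text
tcp0 [456.6  35.7] end [437.8 125.8] delta [-18.8  90.1] pose [492.  167.2] 65.8 dist 61.8 contact [-46.  20.]
tcp0 [456.2  35.7] end [438.5 144. ] delta [-17.7 108.3] pose [497.2 181.1] 60.7 dist 76.6 contact [-46.  21.]
tcp0 [457.4  35.9] end [431.5 116.6] delta [-25.9  80.7] pose [489.9 156.1] 65.7 dist 50.6 contact [-46.  24.]
tcp0 [457.1  35.8] end [430.8 131.8] delta [-26.3  96. ] pose [493.8 166.5] 60.7 dist 61.6 contact [-46.  26.]
```

```bash
cat > q.py <<'E'
import sys; from sim import *
x,y,a,tx,ty,dx,dy,d=map(float,sys.argv[1:9]); c=44.
o=push([x,y],a,[tx,ty],[dx,dy],110,c)
for k,r in enumerate(o):
    if abs(r[1]-a)>=d: break
print("end",r[2].round(1),"delta",(r[2]-[tx,ty]).round(1),"pose",r[0].round(1),r[1].round(1),"dist",np.hypot(*(r[0]-[478,107])).round(1),"contact",r[3])
E
for dx in -.2 0 .15 .3; do python3 q.py 480.3 100 93.8 417 35 $dx 1 28;python3 q.py 480.3 100 93.8 417 35 $dx 1 33; done
```

```text
end [406.1  89.4] delta [-10.9  54.4] pose [484.  120.1] 65.7 dist 14.4 contact [-46.          45.48296615]
end [404.2  99. ] delta [-12.8  64. ] pose [485.6 123.3] 60.7 dist 18.0 contact [-46.          47.49470289]
end [417.  88.] delta [ 0. 53.] pose [484.8 123.3] 65.8 dist 17.7 contact [-46.          34.47874443]
end [417.  97.] delta [ 0. 62.] pose [487.  127.8] 60.7 dist 22.6 contact [-46.          34.44372799]
end [425.   88.4] delta [ 8.  53.4] pose [485.8 126.8] 65.7 dist 21.3 contact [-46.          26.70397229]
end [426.3  97.3] delta [ 9.3 62.3] pose [488.6 132.5] 60.8 dist 27.6 contact [-46.          25.58550555]
end [433.6  90.3] delta [16.6 55.3] pose [487.3 132. ] 65.7 dist 26.6 contact [-46.          18.91742969]
end [436.8 100.9] delta [19.8 65.9] pose [491.4 140.3] 60.8 dist 35.9 contact [-46.          16.88984959]
```

```bash
python3 -m crank '[[-0.0276,-0.018,0,0,0,0,0],[-0.0276,-0.018,0,0,0,0,0],[-0.0276,-0.018,0,0,0,0,0],[-0.0276,-0.018,0,0,0,0,0],[-0.0276,-0.018,0,0,0,0,0]]'; python3 -m crank '[[0,0,0,0,0,0,0],[0,0,0,0,0,0,0]]'
```

```text
clock: 6.88
eef_pos: [0.4119, 0.0329, 0.0755]
tool_rot: [[-0.001, 1.0, -0.0], [1.0, 0.001, -0.0], [-0.0, -0.0, -1.0]]
wrist_force: [0.8, -1.0, -0.4]
finger_gap: 0.002
clock: 7.05
eef_pos: [0.4125, 0.0327, 0.0758]
tool_rot: [[0.003, 1.0, 0.0], [1.0, -0.003, -0.0], [-0.0, 0.0, -1.0]]
wrist_force: [-0.3, -0.2, -0.3]
finger_gap: 0.007
```

```bash
python3 -m crank '[[0,0.003,0.031,0,0,0,0],[0,0,0.030,0,0,0,0],[0,0,0,0,0,0,0]]'; python3 -m crank '[[0.0072,-0.0012,0,0,0,0,0],[0.0072,-0.0012,0,0,0,0,0],[0.0072,-0.0012,0,0,0,0,0],[0.0072,-0.0012,0,0,0,0,0],[0.0072,-0.0012,0,0,0,0,0]]';python3 -m crank '[[0.0072,-0.0012,0,0,0,0,0],[0.0072,-0.0012,0,0,0,0,0],[0.0072,-0.0012,0,0,0,0,0],[0,0,0,0,0,0,0]]'
python3 - <<'E'
from h import *
fit(["scene","side"],[484,120,66],"pics/f10.png")
E
```

```text
clock: 7.3
eef_pos: [0.4125, 0.0345, 0.01]
tool_rot: [[-0.001, 1.0, -0.007], [1.0, 0.001, 0.0], [0.0, -0.007, -1.0]]
wrist_force: [-2.1, -0.0, -0.8]
finger_gap: 0.007
clock: 7.72
eef_pos: [0.4107, 0.0702, 0.0161]
tool_rot: [[-0.001, 1.0, 0.002], [1.0, 0.001, -0.0], [-0.0, 0.002, -1.0]]
wrist_force: [-1.7, -4.8, 1.5]
finger_gap: 0.005
clock: 8.05
eef_pos: [0.4071, 0.0926, 0.0158]
tool_rot: [[-0.001, 1.0, 0.002], [1.0, 0.001, 0.001], [0.001, 0.002, -1.0]]
wrist_force: [-0.2, 0.4, -0.2]
finger_gap: 0.004
scene [486.9 122.8  66.8] 0.271
side [497.7 119.2  67.6] 0.8
both [487.7 122.7  67.4] 0.539
```

View pics/f10.png

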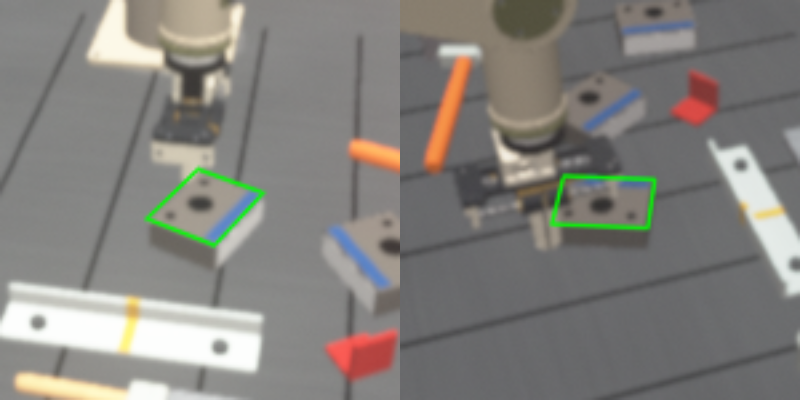

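```bash
for t in 18 24 28; do for d in 30 35; do python3 p.py 487 122 67 1 $d tilt=$t lev=48; done;done
```

```text
tcp0 [569.4 160.6] end [549.7 106.6] delta [-19.7 -54. ] pose [471.8 102.9] 36.9 dist 7.4 contact [ 46. -39.]
tcp0 [569.7 160.5] end [544.4  99.3] delta [-25.4 -61.2] pose [467.6  99.9] 31.9 dist 12.6 contact [ 46. -38.]
tcp0 [568.6 160.9] end [554.3 103.4] delta [-14.3 -57.5] pose [473.  104.1] 37.0 dist 5.8 contact [ 46. -45.]
tcp0 [568.9 160.8] end [549.5  95.3] delta [-19.4 -65.4] pose [469.3 101.4] 32.0 dist 10.3 contact [ 46. -45.]
tcp0 [568. 161.] end [557.4 100.6] delta [-10.6 -60.3] pose [473.6 104.8] 37.0 dist 4.9 contact [ 46. -49.]
tcp0 [568.4 160.9] end [553.1  92.1] delta [-15.3 -68.8] pose [470.3 102.4] 32.0 dist 9.0 contact [ 46. -50.]
```

```bash
python3 -m crank '[[-0.012,-0.004,0,0,0,0,0],[0,0,-0.031,0,0,0,0],[0,0,-0.031,0,0,0,0],[0.0162,0.0332,0,0,0,0,0],[0.0162,0.0332,0,0,0,0,0]]'; python3 -m crank '[[0.0162,0.0332,0,0,0,0,0],[0.0162,0.0332,0,0,0,0,0],[0.0162,0.0332,0,0,0,0,0],[0,0,0,0,0,0,0],[0,0,0,0,0,0,0]]'
```

```text
clock: 8.57
eef_pos: [0.4732, 0.112, 0.0827]
tool_rot: [[0.002, 1.0, 0.012], [1.0, -0.002, 0.002], [0.002, 0.012, -1.0]]
wrist_force: [0.8, -0.2, 1.3]
finger_gap: 0.008
clock: 8.98
eef_pos: [0.5691, 0.1606, 0.0755]
tool_rot: [[-0.001, 1.0, -0.002], [1.0, 0.001, 0.0], [0.0, -0.002, -1.0]]
wrist_force: [-0.3, 0.5, -0.0]
finger_gap: 0.003
```

```bash
python3 -m crank '[[0,0,0.031,0,0,0,0],[0,0,0.030,0,0,0,0],[0,0,0,0,0,0,0]]'; python3 -m crank '[[-0.0073,-0.0021,0,0,0,0,0],[-0.0073,-0.0021,0,0,0,0,0],[-0.0073,-0.0021,0,0,0,0,0],[-0.0073,-0.0021,0,0,0,0,0],[-0.0073,-0.0021,0,0,0,0,0]]';python3 -m crank '[[-0.0073,-0.0021,0,0,0,0,0],[-0.0073,-0.0021,0,0,0,0,0],[-0.0073,-0.0021,0,0,0,0,0],[-0.0073,-0.0021,0,0,0,0,0],[0,0,0,0,0,0,0]]'
python3 - <<'E'
from h import *
fit(["scene","side"],[471,103,34],"pics/f11.png")
E
```

```text
clock: 9.23
eef_pos: [0.5631, 0.1587, 0.0102]
tool_rot: [[0.0, 1.0, -0.009], [1.0, -0.0, -0.002], [-0.002, -0.009, -1.0]]
wrist_force: [-1.7, -0.5, -1.1]
finger_gap: 0.005
clock: 9.65
eef_pos: [0.5597, 0.1229, 0.0183]
tool_rot: [[0.0, 1.0, 0.005], [1.0, -0.0, 0.001], [0.001, 0.005, -1.0]]
wrist_force: [4.4, 4.3, 2.2]
finger_gap: 0.007
clock: 10.07
eef_pos: [0.5509, 0.093, 0.0178]
tool_rot: [[0.001, 1.0, 0.004], [1.0, -0.001, 0.0], [0.0, 0.004, -1.0]]
wrist_force: [2.8, -0.2, 1.3]
finger_gap: 0.009
scene [465.  111.3  31.1] 0.561
side [472.5  96.7  29.4] 0.48
both [469.7 102.5  29.1] 0.532
```

View pics/f11.png

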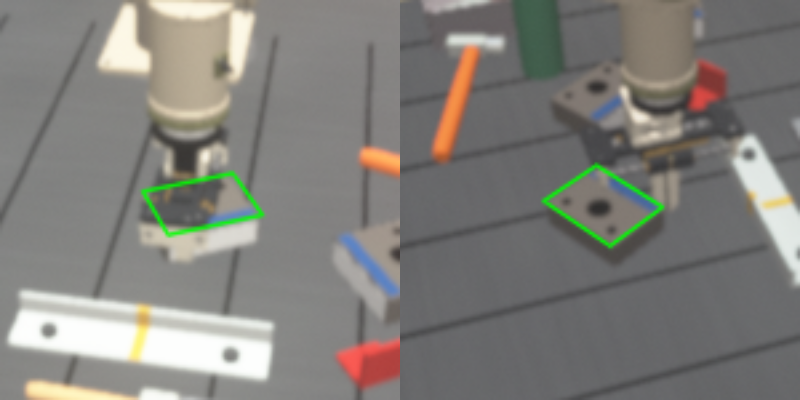

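```bash
for t in 18 28; do for d in 31 33; do python3 p.py 470 102 31 -1 $d tilt=$t lev=48; done;done
python3 -m crank '[[0.005,0.012,0,0,0,0,0],[0,0,-0.031,0,0,0,0],[0,0,-0.031,0,0,0,0],[0,-0.037,0,0,0,0,0],[0,-0.037,0,0,0,0,0]]'; python3 -m crank '[[0,-0.037,0,0,0,0,0],[0,-0.037,0,0,0,0,0],[0,-0.036,0,0,0,0,0],[0,0,0,0,0,0,0],[0,0,0,0,0,0,0]]'
python3 - <<'E'
from h import *
fit(["scene","side"],[470,102,31],"pics/f12.png")
E
```

```text
tcp0 [381.7 107.5] end [431.1 140.2] delta [49.4 32.7] pose [494.5 108.5] -0.2 dist 16.6 contact [-46.  24.]
tcp0 [381.6 107.7] end [434.9 141.6] delta [53.3 34. ] pose [497.6 108.5] -2.1 dist 19.6 contact [-46.  24.]
tcp0 [382.5 106.4] end [428.2 149.8] delta [45.7 43.4] pose [491.7 108.1] -0.0 dist 13.8 contact [-46.  34.]
tcp0 [382.5 106.5] end [431.8 151.8] delta [49.4 45.3] pose [494.1 108.1] -2.1 dist 16.1 contact [-46.  35.]
clock: 10.58
eef_pos: [0.4895, 0.0993, 0.0805]
tool_rot: [[0.0, 1.0, 0.004], [1.0, -0.0, 0.0], [0.0, 0.004, -1.0]]
wrist_force: [-1.7, -0.3, -0.6]
finger_gap: 0.001
clock: 11.0
eef_pos: [0.3751, 0.0992, 0.0772]
tool_rot: [[-0.001, 1.0, -0.001], [1.0, 0.001, -0.0], [-0.0, -0.001, -1.0]]
wrist_force: [0.2, 0.2, 0.5]
finger_gap: 0.002
scene [471.9  99.3  30.4] 0.148
side [470.1 101.4  29.5] 0.381
both [471.4  99.6  30. ] 0.268
```

View pics/f12.png

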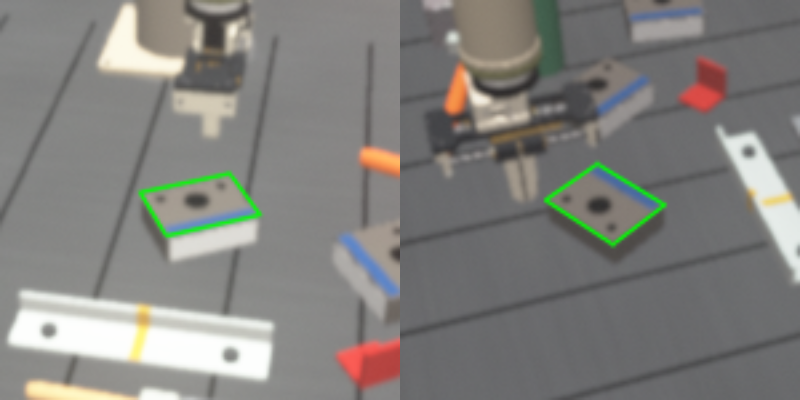

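```bash
python3 p.py 471 100 30 -1 28 tilt=28 lev=48; python3 -m crank '[[0.006,0.007,0.031,0,0,0,0],[0,0,0.030,0,0,0,0],[0,0,0,0,0,0,0]]'; python3 -m crank '[[0.005,0.0052,0,0,0,0,0],[0.005,0.0052,0,0,0,0,0],[0.005,0.0052,0,0,0,0,0],[0.005,0.0052,0,0,0,0,0],[0.005,0.0052,0,0,0,0,0]]';python3 -m crank '[[0.005,0.0052,0,0,0,0,0],[0.005,0.0052,0,0,0,0,0],[0.005,0.0052,0,0,0,0,0],[0,0,0,0,0,0,0]]'
python3 - <<'E'
from h import *
fit(["scene","side"],[488,106,4],"pics/f13.png")
E
```

```text
tcp0 [383.9 105.5] end [425.4 145.6] delta [41.5 40.1] pose [490.5 105.6] 1.9 dist 12.6 contact [-46.  49.]
clock: 11.35
eef_pos: [0.3817, 0.1048, 0.0122]
tool_rot: [[0.0, 1.0, -0.008], [1.0, -0.0, -0.001], [-0.001, -0.008, -1.0]]
wrist_force: [-1.3, -0.5, -0.6]
finger_gap: 0.003
clock: 11.77
eef_pos: [0.4117, 0.131, 0.0178]
tool_rot: [[-0.0, 1.0, 0.001], [1.0, 0.0, 0.0], [0.0, 0.001, -1.0]]
wrist_force: [-4.3, -1.7, 2.9]
finger_gap: 0.004
clock: 12.1
eef_pos: [0.4281, 0.1465, 0.018]
tool_rot: [[-0.001, 1.0, 0.003], [1.0, 0.001, 0.001], [0.001, 0.003, -1.0]]
wrist_force: [0.2, 0.3, 0.0]
finger_gap: 0.003
scene [489.9 107.6   3. ] 0.151
side [487.9 109.8   3.1] 0.249
both [488.8 108.6   2.8] 0.212
```

View pics/f13.png

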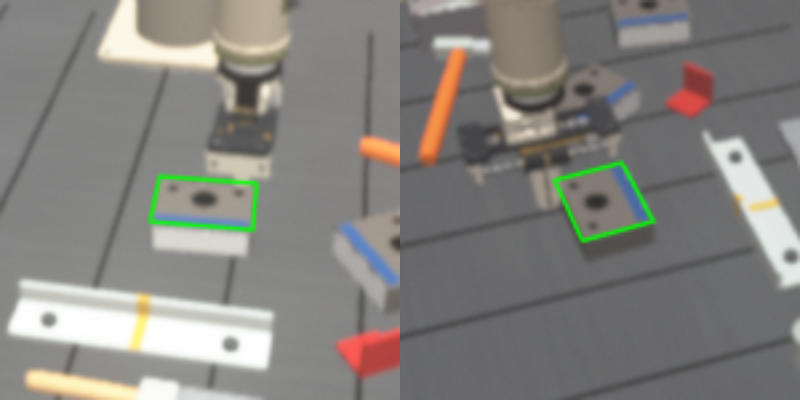

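```bash
python3 -m crank '[[0.001,0.003,0,0,0,0,0],[0,0.003,0,0,0,0,0],[0,0,0,0,0,0,0],[0,-0.012,0,0,0,0,0],[0,-0.003,-0.031,0,0,0,0]]'; python3 -m crank '[[0.0,-0.02,-0.04,0,0,0,0],[0,-0.01,-0.04,0,0,0,0],[0,0,-0.04,0,0,0,0],[-0.02,0,0,0,0,0,0.05],[0,0,0,0,0,0,0.05]]'
python3 - <<'E'
from h import *
fit(["scene","side"],[491,108,0],"pics/f14.png")
c=manip.calibration("wrist");p,_=manip.capture("wrist");cv2.imwrite("pics/w14.png",p);print(billet(p,c,(.49,.108)));print(manip.state()['eef_pos'])
E
```

```text
clock: 12.62
eef_pos: [0.4119, 0.1452, 0.0428]
tool_rot: [[0.0, 1.0, -0.01], [1.0, -0.0, -0.002], [-0.002, -0.01, -1.0]]
wrist_force: [-0.9, -0.7, -1.0]
finger_gap: 0.004
clock: 13.03
eef_pos: [0.391, 0.1252, 0.169]
tool_rot: [[0.0, 1.0, 0.008], [1.0, -0.0, 0.0], [0.0, 0.008, -1.0]]
wrist_force: [0.1, -0.1, -0.3]
finger_gap: 0.103
scene [491.7 107.1   1.7] 0.143
side [489.6 109.5   1.5] 0.406
both [490.6 108.8   0.9] 0.287
(array([491.35660553, 106.23052627]), np.float32(1.1958438), 110.94004821777344, 15.772564888000488)
[0.38820581 0.12637194 0.16448269]
```

View pics/f14.png

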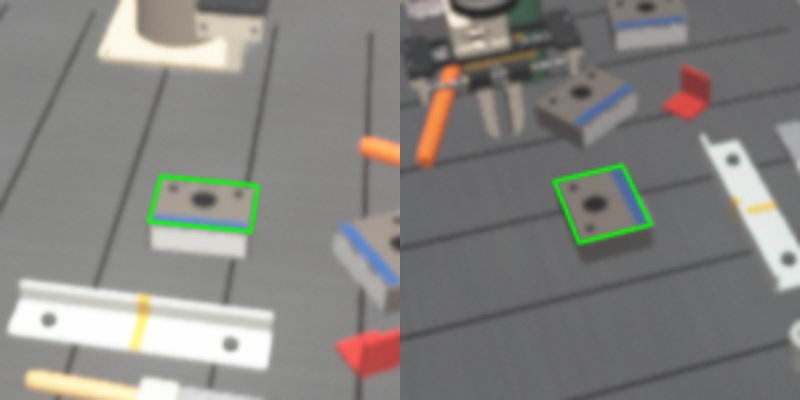

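View pics/w14.png

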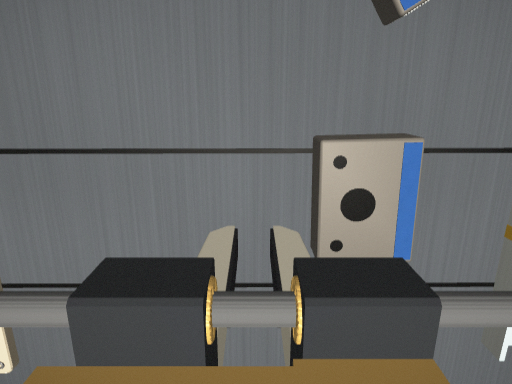

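```bash
python3 -m crank '[[0.0147,0.0257,0.0212,0,0,0.0134,0.05],[0.0147,0.0257,0.0212,0,0,0,0.05],[0.0147,0.0257,0.0212,0,0,0,0.05],[0.0147,0.0257,0.0212,0,0,0,0.05],[0,0,0,0,0,0,0.05]]'; python3 -m crank '[[0,0,0,0,0,0,0.05],[0,0,0,0,0,0,0.05]]'; python3 -c "
from h import *
s=manip.state();print(s['eef_pos'],s['tool_rot'][:,1],s['finger_gap'])"
```

```text
clock: 13.6
eef_pos: [0.4892, 0.1849, 0.0702]
tool_rot: [[0.013, 1.0, -0.014], [1.0, -0.013, -0.003], [-0.003, -0.014, -1.0]]
wrist_force: [-1.1, 0.0, -1.2]
finger_gap: 0.528
clock: 13.77
eef_pos: [0.4906, 0.1841, 0.0789]
tool_rot: [[0.013, 1.0, -0.003], [1.0, -0.013, -0.001], [-0.001, -0.003, -1.0]]
wrist_force: [-0.6, -0.6, 0.8]
finger_gap: 0.534
[0.49055033 0.18413293 0.07892255] [ 0.99991062 -0.01298029 -0.00320285] 0.5339664414589921
```

```bash
python3 -m crank '[[0,0,0.032,0,0,0,0.05],[0,0,0.031,0,0,0,0.05],[0,0,0,0,0,0,0.05]]'; python3 -m crank '[[-0.006,0,0,0,0,0,0.05],[-0.006,0,0,0,0,0,0.05],[-0.006,0,0,0,0,0,0.05],[-0.006,0,0,0,0,0,0.05],[0,0,0,0,0,0,0.05]]'
python3 - <<'E'
from h import *
fit(["scene","side"],[491,92,-1],"pics/f15.png")
s=manip.state();print(s['eef_pos'],s['wrist_force'])
E
```

```text
clock: 14.02
eef_pos: [0.4879, 0.183, 0.0137]
tool_rot: [[0.014, 1.0, -0.005], [1.0, -0.014, -0.001], [-0.002, -0.005, -1.0]]
wrist_force: [-1.8, -0.6, -1.4]
finger_gap: 0.536
clock: 14.43
eef_pos: [0.4935, 0.1595, 0.0201]
tool_rot: [[0.014, 1.0, 0.004], [1.0, -0.014, 0.001], [0.001, 0.004, -1.0]]
wrist_force: [0.0, 0.7, 0.8]
finger_gap: 0.539
scene [492.6  91.1  -0.6] 0.091
side [490.6  92.7  -1. ] 0.112
both [491.3  92.4  -0.5] 0.116
[0.49293033 0.15958145 0.01925243] [0.14825643 0.8082771  0.60901428]
```

View pics/f15.png

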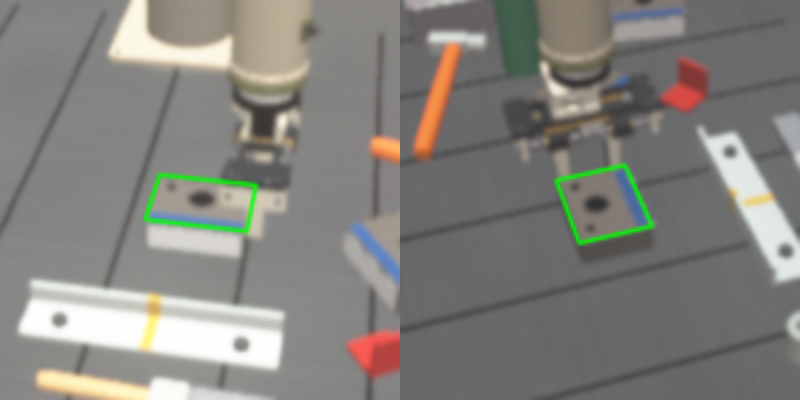

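```bash
python3 -m crank '[[-0.0064,0,0,0,0,0,0.05],[-0.0064,0,0,0,0,0,0.05],[-0.0064,0,0,0,0,0,0.05],[-0.0064,0,0,0,0,0,0.05],[0,0,0,0,0,0,0.05]]'; python3 -m crank '[[0.015,0,0,0,0,0,0.05],[0,0,-0.04,0,0,0,0.05],[0,0,-0.04,0,0,0,0.05],[0,0,-0.04,0,0,0,0.05],[0,0,0,0,0,0,0.05]]'
python3 - <<'E'
from h import *
fit(["scene","side"],[491,66,-1],"pics/f16.png")
c=manip.calibration("wrist");p,_=manip.capture("wrist");cv2.imwrite("pics/w16.png",p);print(billet(p,c,(.49,.067)));s=manip.state();print(s['eef_pos'],s['joints'])
E
```

```text
clock: 14.95
eef_pos: [0.4927, 0.1347, 0.019]
tool_rot: [[0.014, 1.0, 0.003], [1.0, -0.014, 0.001], [0.001, 0.003, -1.0]]
wrist_force: [1.6, 2.6, 3.5]
finger_gap: 0.539
clock: 15.37
eef_pos: [0.4965, 0.1502, 0.147]
tool_rot: [[0.013, 1.0, 0.013], [1.0, -0.013, 0.002], [0.002, 0.013, -1.0]]
wrist_force: [1.3, -0.3, 2.0]
finger_gap: 0.538
scene [492.7  66.6  -0.6] 0.091
side [490.4  69.3  -0.8] 0.289
both [491.5  67.7  -0.9] 0.203
(array([492.42738724,  88.6082865 ]), np.float32(-0.7977381), 64.3111801147461, 15.76990032196045)
[0.49181721 0.14927412 0.1380295 ] [ 1.11864787e+01 -2.94892115e+00  1.04506404e+02 -2.72600830e-02
  7.83539307e+01  1.19654728e+01]
```

View pics/f16.png

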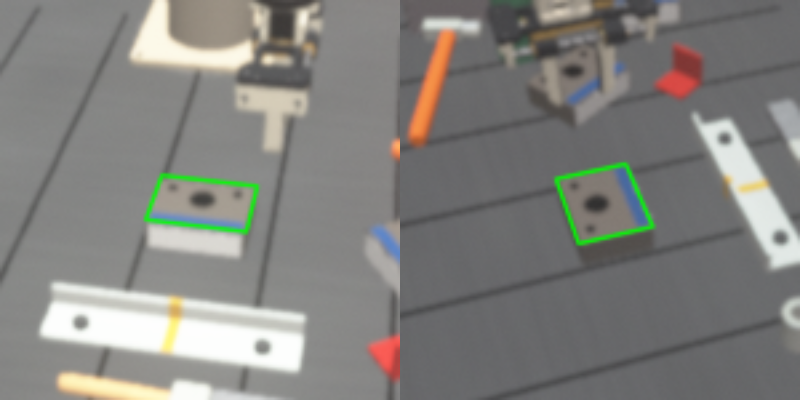

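```bash
for i in 1 2; do :; done; python3 -m crank '[[0,0,0,0,0,0.1208,0.05],[0,0,0,0,0,0.1208,0.05],[0,0,0,0,0,0.1208,0.05],[0,0,0,0,0,0.1208,0.05],[0,0,0,0,0,0.1208,0.05]]'; python3 -m crank '[[0,0,0,0,0,0.1208,0.05],[0,0,0,0,0,0.1208,0.05],[0,0,0,0,0,0.1208,0.05],[0,0,0,0,0,0.1208,0.05],[0,0,0,0,0,0.1208,0.05]]'; python3 -m crank '[[0,0,0,0,0,0.1208,0.05],[0,0,0,0,0,0.1208,0.05],[0,0,0,0,0,0.1212,0.05],[0,0,0,0,0,0,0.05],[0,0,0,0,0,0,0.05]]'
```

```text
clock: 15.93
eef_pos: [0.4898, 0.1489, 0.1349]
tool_rot: [[0.584, 0.812, -0.004], [0.812, -0.584, -0.001], [-0.003, -0.003, -1.0]]
wrist_force: [-0.0, 0.0, -0.5]
finger_gap: 0.541
clock: 16.35
eef_pos: [0.4898, 0.1489, 0.1349]
tool_rot: [[0.942, 0.337, -0.004], [0.337, -0.942, -0.001], [-0.004, -0.0, -1.0]]
wrist_force: [0.6, -0.4, -0.1]
finger_gap: 0.539
clock: 16.77
eef_pos: [0.4902, 0.1491, 0.1355]
tool_rot: [[1.0, -0.01, -0.003], [-0.01, -1.0, -0.001], [-0.003, 0.001, -1.0]]
wrist_force: [-0.4, 0.3, -0.1]
finger_gap: 0.537
```

```bash
python3 -m crank '[[-0.0213,0.0276,0,0,0,0,0.05],[-0.0213,0.0276,0,0,0,0,0.05],[-0.0213,0.0276,0,0,0,0,0.05],[0,0,0.03,0,0,0,0.05],[0,0,0.03,0,0,0,0.05]]'; python3 -m crank '[[0,0,0,0,0,0,0.05],[0,0,0,0,0,0,0.05]]'
```

```text
clock: 17.18
eef_pos: [0.4278, 0.0663, 0.0787]
tool_rot: [[1.0, -0.011, 0.006], [-0.011, -1.0, -0.0], [0.006, 0.0, -1.0]]
wrist_force: [-0.3, 1.0, -0.6]
finger_gap: 0.537
clock: 17.35
eef_pos: [0.4242, 0.0673, 0.0757]
tool_rot: [[1.0, -0.011, -0.005], [-0.011, -1.0, -0.0], [-0.005, 0.0, -1.0]]
wrist_force: [-0.0, -0.5, 0.2]
finger_gap: 0.537
```

```bash
python3 -m crank '[[0,0,0.031,0,0,0.002,0.07],[0,0,0.030,0,0,0,0.07],[0,0,0,0,0,0,0.07]]'; python3 -m crank '[[0.007,0,0,0,0,0,0.07],[0.007,0,0,0,0,0,0.07],[0.007,0,0,0,0,0,0.07],[0.007,0,0,0,0,0,0.07],[0.007,0,0,0,0,0,0.07]]';  python3 -m crank '[[0.008,0,0,0,0,0,0.07],[0.008,0,0,0,0,0,0.07],[0.008,0,0,0,0,0,0.07],[0.008,0,0,0,0,0,0.07],[0.008,0,0,0,0,0,0.07]]'
python3 - <<'E'
from h import *
fit(["scene","side"],[552,66,-1],"pics/f17.png")
s=manip.state();print(s['eef_pos'],s['wrist_force'])
E
```

```text
clock: 17.6
eef_pos: [0.4233, 0.0676, 0.0129]
tool_rot: [[1.0, -0.013, -0.007], [-0.013, -1.0, -0.0], [-0.007, 0.0, -1.0]]
wrist_force: [-1.3, -0.2, -0.9]
finger_gap: 0.705
clock: 18.02
eef_pos: [0.4616, 0.0672, 0.0183]
tool_rot: [[1.0, -0.015, -0.002], [-0.015, -1.0, 0.0], [-0.002, -0.0, -1.0]]
wrist_force: [-14.3, 0.1, 11.9]
finger_gap: 0.748
clock: 18.43
eef_pos: [0.5019, 0.0666, 0.0183]
tool_rot: [[1.0, -0.015, -0.002], [-0.015, -1.0, 0.0], [-0.002, -0.0, -1.0]]
wrist_force: [-12.9, 0.4, 10.3]
finger_gap: 0.754
scene [554.9  64.8  -0.8] 0.088
side [554.9  65.8   0. ] 0.055
both [555.   66.   -0.6] 0.073
[0.50398878 0.06647325 0.0186421 ] [-1.1811717  -0.45216432  0.54398909]
```

View pics/f17.png

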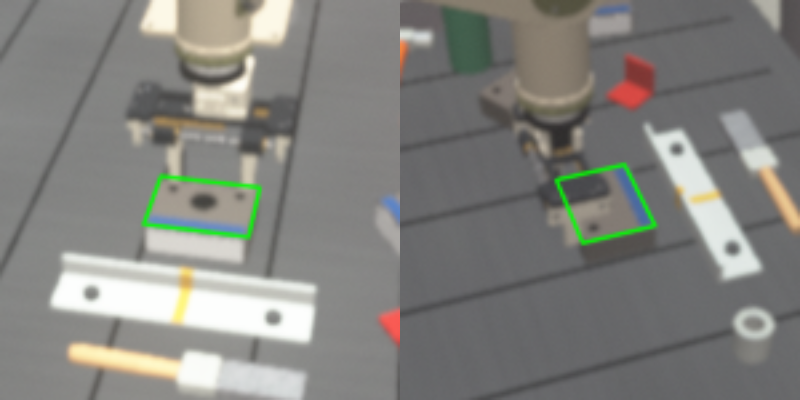

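```bash
python3 -m crank '[[0.008,0,0,0,0,0,0.07],[0.008,0,0,0,0,0,0.07],[0.008,0,0,0,0,0,0.07],[0.008,0,0,0,0,0,0.07],[0.008,0,0,0,0,0,0.07]]';  python3 -m crank '[[0.003,0,0,0,0,0,0.07],[0.003,0,0,0,0,0,0.07],[0.002,0,0,0,0,0,0.07],[0,0,0,0,0,0,0.07]]'
python3 - <<'E'
from h import *
fit(["scene","side"],[605,66,-1],"pics/f18.png")
c=manip.calibration("wrist");p,_=manip.capture("wrist");cv2.imwrite("pics/w18.png",p)
E
```

```text
clock: 18.95
eef_pos: [0.5412, 0.0659, 0.0177]
tool_rot: [[1.0, -0.015, -0.002], [-0.015, -1.0, 0.0], [-0.002, -0.0, -1.0]]
wrist_force: [-12.7, 0.6, 10.0]
finger_gap: 0.754
clock: 19.28
eef_pos: [0.5496, 0.0658, 0.0179]
tool_rot: [[1.0, -0.015, -0.001], [-0.015, -1.0, -0.0], [-0.001, 0.0, -1.0]]
wrist_force: [-9.1, 0.0, 6.8]
finger_gap: 0.753
scene [602.5  64.4  -0.8] 0.085
side [ 6.002e+02  6.540e+01 -2.000e-01] 0.355
both [601.4  65.5  -0.8] 0.235
```

View pics/f18.png

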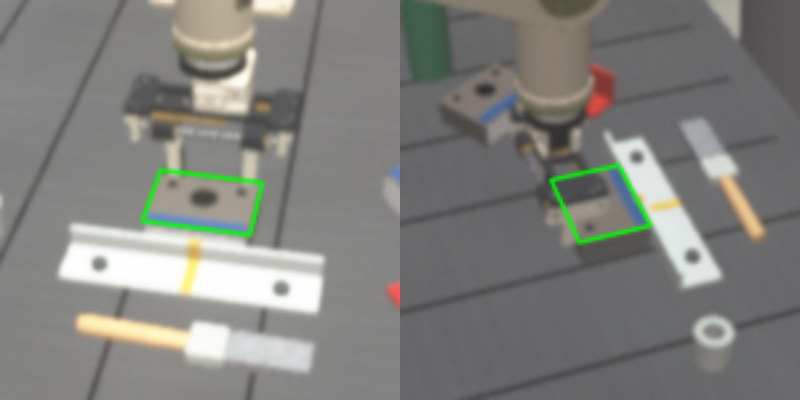

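View pics/w18.png

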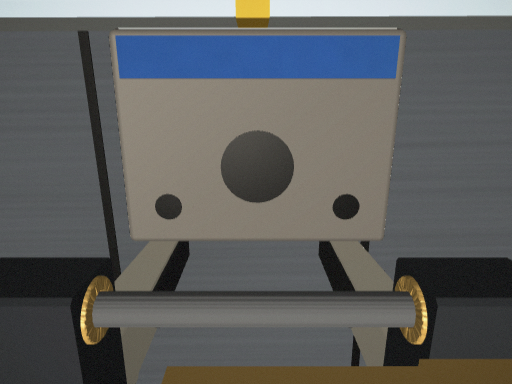

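```bash
python3 -m crank '[[0.002,0,0,0,0,0,0.07],[0.002,0,0,0,0,0,0.07],[0.001,0,0,0,0,0,0.07],[0,0,0,0,0,0,0.07]]';  python3 -m crank '[[0.0015,0,0,0,0,0,0.07],[0.0015,0,0,0,0,0,0.07],[0,0,0,0,0,0,0.07]]'; python3 -m crank '[[0.001,0,0,0,0,0,0.07],[0,0,0,0,0,0,0.07]]'
python3 - <<'E'
from h import *
c=manip.calibration("wrist");p,_=manip.capture("wrist");cv2.imwrite("pics/w19.png",cv2.resize(p[:130,80:430],None,fx=2.2,fy=2.2))
print(manip.state()['wrist_force'])
E
```

```text
clock: 19.77
eef_pos: [0.5543, 0.0657, 0.0178]
tool_rot: [[1.0, -0.015, -0.001], [-0.015, -1.0, 0.0], [-0.001, -0.0, -1.0]]
wrist_force: [-9.5, 0.4, 7.3]
finger_gap: 0.752
clock: 20.02
eef_pos: [0.5554, 0.0657, 0.0178]
tool_rot: [[1.0, -0.015, -0.006], [-0.015, -1.0, -0.0], [-0.006, 0.0, -1.0]]
wrist_force: [-20.7, -0.6, 17.5]
finger_gap: 0.75
clock: 20.18
eef_pos: [0.5554, 0.0657, 0.0178]
tool_rot: [[1.0, -0.015, -0.008], [-0.015, -1.0, -0.0], [-0.008, 0.0, -1.0]]
wrist_force: [-26.8, -0.6, 22.9]
finger_gap: 0.758
[-26.45276743  -0.95607745  22.25195532]
```

View pics/w19.png

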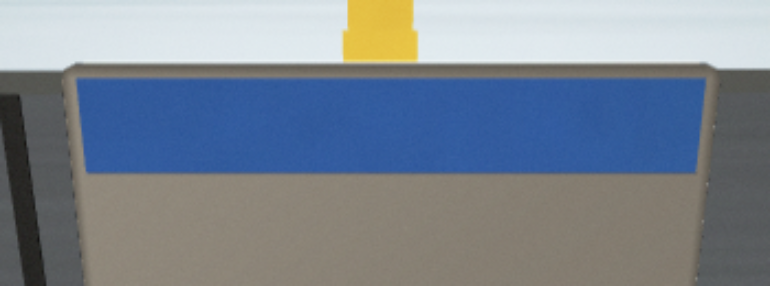

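```bash
python3 -m crank '[[-0.004,0,0,0,0,0,0.07],[-0.012,0,0,0,0,0,0.07],[-0.02,0,-0.02,0,0,0,0.07],[-0.02,0,-0.035,0,0,0,0.07],[0,0,-0.04,0,0,0,0.07]]'; python3 -m crank '[[0.0,0,-0.04,0,0,0,0.07],[0,0,-0.03,0,0,0,0.07],[0,0,0,0,0,0,0.07],[0,0,0,0,0,0,0.07]]'
python3 - <<'E'
from h import *
fit(["scene","side"],[610,65,-1],"pics/f20.png")
c=manip.calibration("wrist");p,_=manip.capture("wrist");cv2.imwrite("pics/w20.png",p);print(billet(p,c,(.61,.065)))
p,_=manip.capture("scene");cv2.imwrite("pics/s20.png",p)
E
```

```text
clock: 20.65
eef_pos: [0.4981, 0.0664, 0.1103]
tool_rot: [[1.0, -0.015, -0.006], [-0.015, -1.0, -0.0], [-0.006, 0.0, -1.0]]
wrist_force: [0.0, -0.2, -0.0]
finger_gap: 0.754
clock: 20.98
eef_pos: [0.5056, 0.0665, 0.1861]
tool_rot: [[1.0, -0.015, 0.009], [-0.015, -1.0, 0.0], [0.009, -0.0, -1.0]]
wrist_force: [0.1, 0.5, -0.3]
finger_gap: 0.753
scene [608.2  64.1  -0.8] 0.08
side [605.6  65.2  -1.1] 0.256
both [607.   64.9  -0.8] 0.189
(array([608.25206757,  63.51768422]), np.float32(-0.9291984), 111.70616912841797, 14.99549674987793)
```

View pics/f20.png

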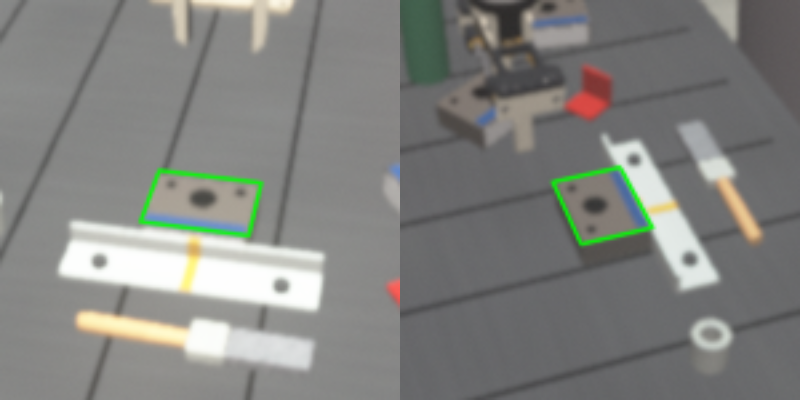

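View pics/w20.png

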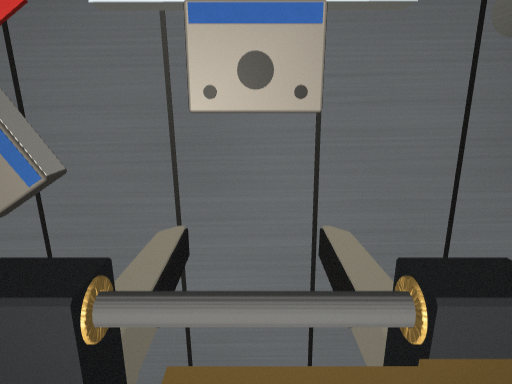

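View pics/s20.png

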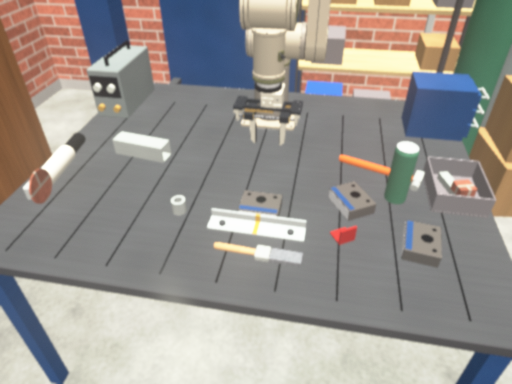

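```bash
python3 -m crank '[[0.035,0,0,0,0,0,0.07],[0.035,0,0,0,0,0,0.07],[0,0,0,0,0,0,0.07],[0,0,0,0,0,0,0.07]]'
python3 - <<'E'
from h import *
c=manip.calibration("wrist");p,_=manip.capture("wrist");print(billet(p,c,(.61,.065)))
u=proj([[.656,.065,.03]],c)[0].astype(int);print(u)
b=max(0,u[1]-60);cv2.imwrite("pics/w21.png",cv2.resize(p[b:b+130,u[0]-130:u[0]+130],None,fx=3,fy=3,interpolation=cv2.INTER_CUBIC))
E
```

```text
clock: 21.52
eef_pos: [0.5719, 0.0651, 0.1779]
tool_rot: [[1.0, -0.016, -0.006], [-0.016, -1.0, -0.0], [-0.006, 0.0, -1.0]]
wrist_force: [-1.0, -0.6, -0.2]
finger_gap: 0.754
(array([608.0680809 ,  63.56134939]), np.float32(-0.94918), 111.64652252197266, 14.276422500610352)
[252  85]
```

View pics/w21.png

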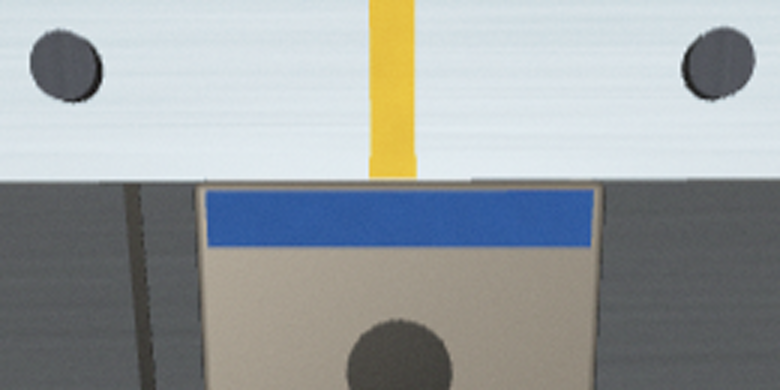

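```bash
python3 -c "
from workcell import manip
print(manip.hand_in())"
```

```text
the job is handed in; nothing more can be done
None
```

I turned the billet about 166° on its spot and pushed it flush against the fence. Its middle ended about 2 mm from the yellow mark, and I handed the job in at about 21.5 s.

- **Turning:** I used the closed fingers to push alternate corners. The billet was measured only when I stopped to look, between pushes. At those stops its middle was at most about 20 mm from where it lay. The turn finished square to the fence (billet -0.7°, fence -0.8°), with the billet still well clear.
- **Pushing up:** With the fingers spread, I pushed it about 26 mm further sideways to line it up with the mark. I then pushed its back face up to the fence until it stopped moving and the wrist force rose to about 27 N. Apart from that, pushing forces stayed below about 15 N.
- **Last checks:** The close-up shows no gap along the face. The billet reads -0.8° to -0.95°, within about 0.2° of the fence. In the last table-wide picture the other objects look unmoved; I did not measure them. The robot was touching nothing.
- **Disagreement:** The billet's measured distance from the robot (x 606–608 mm) falls 2–4 mm short of the expected 610 mm. The camera calibration is only good to about 2 mm, so I relied on the contact force and the close-up instead.

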